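# Set the laser attenuator one click down and enable the laser

### The job

Turn the black selector knob on the attenuator box clockwise until it clicks over into its next position (the green arc), one click only without starting up the stiff ridge towards the red arc, and let go so that it settles there. Only then twist the red spring key on the yellow box clockwise fully to its stop, hold it there for a second and let it spring back. Leave the other things on the table where they are.

Things in the scene. Friction and masses are not known exactly. Their poses are not given: they have to be found in the camera images.
- atten_pod: Black attenuator box, fixed, about 135 mm tall at its back. Origin on the table under the middle of its sloping face. Dots on the face round the knob: black arc at the top (where the pointer starts), green arc at the right (where the next pocket can lie), red arc at the bottom (full power).
- atten_pod_panel: Sloping aluminium face, 160 x 160 mm, of the black attenuator box. Origin: centre of the face, on its surface. z: out of the face, leaning 35 degrees from vertical towards the robot side; x: up the slope; y: to the left as the robot sees it.
- selector_grip (a point): Selector knob: a black disc 86 mm across, its top 11 mm above the face, with a straight black grip bar 80 mm long, 18 mm thick, 36 mm high (11 to 47 mm above the face). Site on the knob's axis, 34 mm above the face; the axis is 12 mm down-slope of the face's centre. Site x: along the bar to its white-marked pointer end; y: across it; z: out of the face; they turn with the knob.
- selector (a joint): Knob angle: 0 with the pointer straight up-slope, grows clockwise (seen facing it). Starts at -0.45 to 0.2, free but for 0.02 N m friction; then a ridge, about 0.2 N m; past its crest the torque reverses and, let go 0.1 rad past it, the knob snaps on into its pocket (0.2 rad past the crest) and stays. Let go before the crest it falls back. Right past the pocket rises a second ridge (0.3 N m).
- selector_pointer (a point): White-marked end of the grip bar, 40 mm from the knob's axis, 34 mm above the face; axes as selector_grip. The hidden detent ring differs each time: the crest of the first ridge comes anywhere from 0.6 to 1.5 rad clockwise of straight up-slope (climbing begins 0.25 rad before it); the start does not tell where: feel for it or watch the needle. Over 0.15 rad beyond the pocket is too far.
- needle (a joint): Red tell-tale needle, 24 mm long, in the white strip along the face's upper edge, driven by the detent; flush, not to be handled. 0 rad (straight up-slope) while the knob is free, leaning right as the ridge is climbed to +0.38 at its crest, back to about +0.18 when the knob rests in the pocket (at the very crest it can hang), and rising again on the second ridge, where +0.60 is too far.
- key_pod_panel: Sloping black face, 130 x 130 mm, of the yellow laser-enable box (fixed, about 120 mm tall at its back). Origin: centre of the face, on its surface. Axes and 35 degree slope as for the attenuator face. A white dot marks the key's rest direction (up-slope), a green dot the enable stop.
- key_grip (a point): Red spring-return key on the laser-enable box: a bar 68 mm long, 14 mm thick, 36 mm high (from 15 to 51 mm above the face) on a steel collar 60 mm across. Site on its axis, which is the face's z through the face's centre, 36 mm above the face. Site x along the bar, y across its thickness, z out of the face.
- key (a joint): Angle of the red key: 0 at rest (bar up-slope), grows as it is twisted clockwise, hard stop at 1.10 rad. A spring of 0.04 N m at rest to 0.15 N m at the stop returns it to 0 when let go.
- mirror_mount: Loose bystander: round mirror in a black square holder on a steel post, 120 mm tall, foot 60 mm across. Origin under its foot.
- power_sensor: Loose bystander: black puck 70 mm across, 22 mm tall, lying on the table between the boxes, towards the robot. Origin at its underside.
- lens_cleaner: Loose bystander: white bottle with blue cap, 52 mm across, 130 mm tall. Origin at its underside.
- goggles: Loose bystander: green laser goggles, 145 mm wide, 120 mm deep, 48 mm tall. Origin under the middle of the lenses, temples to its +x.
Mind the look-alikes: they are no part of the job. What is shaped like the part that bears key_pod_panel but orange or pink is not meant.

How it is judged:
By the outcome, as a careful person would: the job done as asked, in the order asked, and still so for the second after the job is handed in, with the robot touching nothing.
It also fails if it takes over 64 s, if anything falls off the work surface, if the arm or the gripper's body presses on something with over 40 N, if the wrist force passes 120 N, or if a joint passes its speed limit or range.

### The arm

A 6-joint arm with a two-finger parallel gripper is mounted at the origin on the work surface. World frame = base frame: x ahead of the robot, y to its left, z up, the work surface at z = 0. Lengths are in m, angles in rad, forces in N, time in s.
With the tool pointing down it reaches from about 0.375 to 0.975 m from the base axis. Payload 3.8 kg.
Tool frame: the origin (TCP) lies on the centre line of the jaws, within the pads' length; the fingertips stand bot.tips_ahead ahead of it and the grasp point (between the pads) lies 2 mm behind it (bot.tips_ahead is the distance from the TCP to the fingertips, in m); z points along the fingers, y is the line along which they close (so a half turn about z gives the same grasp; the last joint's range is limited). The gripper opens to 85 mm and grips with 20 to 120 N. Pads are 22 mm wide; open, the fingers measure 114 mm over their backs; the gripper's body (76 mm by 85 mm) begins 54 mm behind the grasp point. The pads swing forward as they close: fully open they stand 13 mm farther back than shut.
Start: joints at [1.281, 0.264, 1.604, -0, 1.274, -0.037], TCP at [0.169, 0.654, 0.248] pointing down, gripper open.
Joint ranges: [-2.63, 2.63], [-0.94, 2.18], [0.31, 2.57], [-1.31, 4.45], [0, 2.66], [-2.55, 2.55]. Speed limits (rad/s): [2.57, 2.57, 3.14, 3.14, 3.14, 3.14].

### API

Orientations are given as a unit quaternion [w, x, y, z].
In Python, from workcell import status, viewer, bot gives the robot as it stands. The module is installed in compiled form; this text tells all that it offers.
- The arm moves only by the tool send_rows, never from a script. Its argument "increments" is a list of rows, each a list of 6 numbers: the shift along the tool's x, y, z each as a share of 0.8 m, from -1 to 1, then the turn, a rotation vector about the tool's x, y, z each as a share of 60 degrees, from -1 to 1. In form: [[x, y, z, ax, ay, az], ...]. A call has exactly 8 rows; each row is the pose to reach, as a shift and turn from the pose commanded when the call began, along the tool's axes at that moment; what a row does not reach only later rows make up. A row lasts 1/12 s, in which the tool goes at most 41.7 mm and 7.16 degrees, less where a joint would pass 70% of its speed; a pose out of reach is approached as far as the arm can. A call with a number of a shift or a turn outside -1 to 1 is refused whole. A call with a gripper value outside its range is refused whole. "grip" is the opening, from -1 (shut) to 1 (fully open), set as the call begins (left out, the last holds). The fingers move at their own pace and stop on an object; "force" is the grip in N (left out, the last holds). Time passes only in rows, so rows that repeat a pose let the fingers close, or fill a call up. It gives the time, the measured TCP pose, the force, the opening and the grip force at its end, in the units of the state.
- status.state(): the state, without advancing time (a new reading comes with each control period).
- viewer.camera(name): name is "side" or "top"; returns (picture, depth): 420x560x3 uint8, blue, green, red; 420x560 float32, m along the optical axis (not along the pixel's ray), 0 where there is no reading.
- viewer.get_calibration(name): a dict with "camera_matrix" (3x3 intrinsics, pixels), "k1" (the pictures are not rectified: a ray, as slopes to the right and down, at radius r is drawn at 1 + k1 r^2 times it, then the intrinsics apply), "world_from_camera" (4x4, takes a point from camera to world coordinates). Camera axes: x right, y down, z forward; pixel columns grow to the right and rows downward; lengths in m; the calibration is good to about 2 mm. A picture is of the moment at which its call begins. get_calibration takes no time and is no camera call.
- bot.sign_off(): hands the job in; it is judged then, once.
The state is a dict: "time": time; "q": joint angles; "qvel": joint speeds; "tau": joint torques, N m; "ee_pos": TCP position; "orientation": TCP orientation; "force": force on the tool from outside, world axes, zero at the start; "ft_torque": the same for the moment, N m; "gripper_width": finger opening in m; "gripper_force": force on a finger pad.
Only numpy, scipy, OpenCV 4.12 (cv2) and the standard library are available. Lean on these libraries where they do the work, as an engineer would, in place of code of your own. Each camera call takes 0.05 s, during which the arm holds its last target. There are 200 camera calls.

## Working session

There is one attempt and no reset: what is moved stays moved. The work goes in short steps, Python scripts to look and compute and a tool call to move; the robot and the scene stay as the last step left them, time stands still between calls to the robot, and variables do not carry over. Pictures are saved under pics/ and viewed, at most 10 in all, crops included, and the job is handed in when it is done.

Besides the shell and the picture viewer there is one more tool, called after ">>>" by a JSON object that holds its "op" and its "data". send_rows: Moves the arm, as the interface text tells. Its arguments: {"type":"object","properties":{"increments":{"type":"array","items":{"type":"array","items":{"type":"number"}}},"grip":{"type":"number"},"force":{"type":"number"}},"required":["increments"]}

```bash
mkdir -p pics; python3 - <<'E'
from workcell import status, viewer, bot
import cv2,numpy as np
s=status.state();print({k:np.round(v,4) for k,v in s.items()},bot.tips_ahead)
for n in("side","top"):
    p,d=viewer.camera(n);cv2.imwrite(f"pics/{n}0.png",p);np.save(f"{n}0.npy",d)
    c=viewer.get_calibration(n);print(n,np.round(c["camera_matrix"],1).tolist(),c["k1"],np.round(c["world_from_camera"],4).tolist())
E
```

```text
{'time': np.float64(0.0), 'q': array([ 1.2811,  0.2647,  1.6054,  0.    ,  1.2737, -0.0369]), 'qvel': array([-0.0006, -0.0003,  0.0007, -0.0012, -0.0022,  0.0003]), 'tau': array([ 4.00000e-04, -5.15130e+01, -3.67309e+01, -1.00000e-04,
        1.31000e-02, -0.00000e+00]), 'ee_pos': array([0.1686, 0.6529, 0.247 ]), 'orientation': array([-2.000e-04,  1.261e-01,  9.920e-01, -1.100e-03]), 'force': array([ 0.2821,  0.0387, -0.3309]), 'ft_torque': array([-0.0313,  0.019 ,  0.0309]), 'gripper_force': np.float64(0.0), 'gripper_width': np.float64(0.0852)} 0.017
side [[546.1, 0.0, 280.3], [0.0, 546.1, 210.9], [0.0, 0.0, 1.0]] 0.05744461240671435 [[0.7026, -0.3603, 0.6136, -0.4259], [-0.7115, -0.3623, 0.602, -1.0424], [0.0054, -0.8596, -0.5109, 0.9708], [0.0, 0.0, 0.0, 1.0]]
top [[432.5, 0.0, 277.3], [0.0, 432.5, 210.2], [0.0, 0.0, 1.0]] -0.11455908314828527 [[0.0227, -0.9806, 0.1947, 0.3427], [-0.9997, -0.0218, 0.0071, -0.0252], [-0.0027, -0.1948, -0.9808, 1.3695], [0.0, 0.0, 0.0, 1.0]]
```

View pics/side0.png

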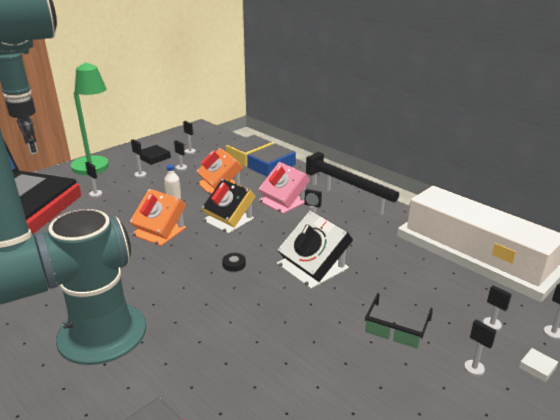

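View pics/top0.png

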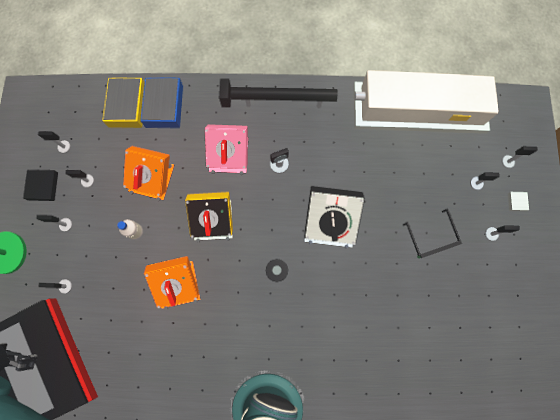

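The top view shows the attenuator face near (334,218) with its knob at (333,224), and the yellow box with its red key at (207,218). In the side view they are at (314,245) and (229,204). Orange and pink boxes are look-alikes.

```bash
cat >h.py <<'E'
import cv2,numpy as np
from workcell import status,viewer,bot
def rays(n,uv):
    c=viewer.get_calibration(n);K=np.array(c["camera_matrix"]);T=np.array(c["world_from_camera"])
    d=(np.atleast_2d(uv).astype(float)-K[:2,2])/[K[0,0],K[1,1]]
    x=d.copy()
    for _ in range(20): x=d/(1+c["k1"]*(x**2).sum(1,keepdims=True))
    return T[:3,3],np.c_[x,np.ones(len(x))]@T[:3,:3].T   # depth * dir
def bp(n,uv,dep):
    o,r=rays(n,uv);uv=np.atleast_2d(uv).astype(int);return o+r*dep[uv[:,1],uv[:,0]][:,None]
def proj(n,P):
    c=viewer.get_calibration(n);K=np.array(c["camera_matrix"]);T=np.array(c["world_from_camera"])
    q=(np.atleast_2d(P)-T[:3,3])@T[:3,:3];x=q[:,:2]/q[:,2:];x=x*(1+c["k1"]*(x**2).sum(1,keepdims=True));return x*[K[0,0],K[1,1]]+K[:2,2]
def panel(yaw):  # axes columns x upslope, y left, z out
    a=np.deg2rad(35);R=cv2.Rodrigues(np.array([0,0,yaw]))[0]
    return R@np.c_[[np.cos(a),0,np.sin(a)],[0,1,0],[-np.sin(a),0,np.cos(a)]]
E
python3 - <<'E'
from h import *
im={n:cv2.imread(f"pics/{n}0.png") for n in("side","top")}
dp={n:np.load(f"{n}0.npy") for n in im}
# plane fits in face regions
for nm,n,box in(("att","top",(302,182,368,250)),("att","side",(275,208,355,285)),("key","top",(184,188,236,244)),("key","side",(200,175,258,232))):
    u,v=np.meshgrid(np.arange(box[0],box[2]),np.arange(box[1],box[3]));uv=np.c_[u.ravel(),v.ravel()]
    P=bp(n,uv,dp[n]);ok=(dp[n][uv[:,1],uv[:,0]]>0)&(P[:,2]>.015)
    P=P[ok];c=im[n][uv[ok][:,1],uv[ok][:,0]].astype(int)
    if nm=="att": m=(c.min(1)>110)
    else: m=(c.max(1)<70)
    P=P[m];best=None;rng=np.random.default_rng(0)
    for _ in range(500):
        a=P[rng.choice(len(P),3,False)];nn=np.cross(a[1]-a[0],a[2]-a[0]);L=np.linalg.norm(nn)
        if L<1e-6: continue
        nn/=L;nn*=np.sign(nn[2]); 
        if abs(nn[2]-.819)>.1: continue
        k=np.abs((P-a[0])@nn)<.003
        if best is None or k.sum()>best.sum(): best=k
    Q=P[best];c0=Q.mean(0);nn=np.linalg.svd(Q-c0)[2][2];nn*=np.sign(nn[2])
    yaw=np.arctan2(-nn[1],-nn[0]);R=panel(yaw);q=(Q-c0)@R
    lo,hi=np.percentile(q,[.5,99.5],axis=0)
    print(nm,n,len(P),len(Q),"n",nn.round(3),"yaw",yaw.round(3),"ext",(hi-lo).round(3),"ctr",(c0+R@((lo+hi)/2)).round(4))
T=[cv2.resize(im[n][b[1]:b[3],b[0]:b[2]],(400,300),interpolation=cv2.INTER_CUBIC) for n,b in(("top",(285,180,385,255)),("side",(265,205,365,280)),("top",(160,180,260,255)),("side",(180,170,280,245)))]
cv2.imwrite("pics/c0.png",np.vstack([np.hstack(T[:2]),np.hstack(T[2:])]))
E
```

```text
att top 1814 1357 n [-0.575  0.056  0.816] yaw -0.097 ext [0.155 0.152 0.006] ctr [ 0.5731 -0.1845  0.0968]
att side 1807 1134 n [-0.565  0.063  0.823] yaw -0.112 ext [0.154 0.156 0.007] ctr [ 0.5714 -0.1884  0.0938]
key top 1008 785 n [-0.575 -0.037  0.818] yaw 0.063 ext [0.12  0.118 0.006] ctr [0.5688 0.1916 0.0886]
key side 534 332 n [-0.567 -0.019  0.823] yaw 0.034 ext [0.119 0.122 0.007] ctr [0.5664 0.1873 0.0846]
```

View pics/c0.png

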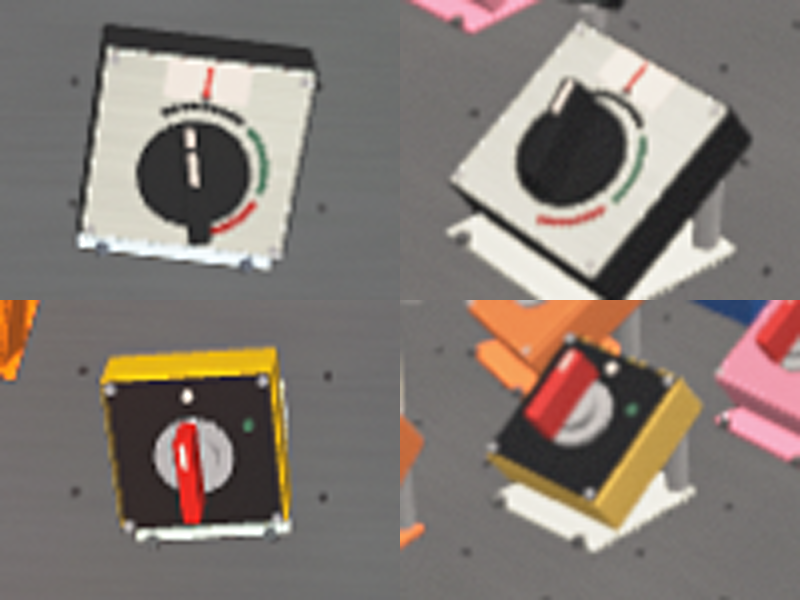

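The crop shows the attenuator pointer slightly left of up-slope and the needle near upright. The key bar is up-slope with its white dot above and green dot to the right. Next I'll refine the axes and the pointer angle.

```bash
cat >>h.py <<'E'
def onplane(n,uv,c,R,h):
    o,r=rays(n,uv);z=R[:,2];t=((c+h*z-o)@z)/(r@z);return ((o+r*t[:,None])-c)@R  # panel coords
ATT=(np.array([.572,-.1865,.0953]),-.105);KEY=(np.array([.5676,.1895,.0866]),.05)
E
python3 - <<'E'
from h import *
im={n:cv2.imread(f"pics/{n}0.png") for n in("side","top")}
def mask(n,box,f):
    u,v=np.meshgrid(np.arange(box[0],box[2]),np.arange(box[1],box[3]));uv=np.c_[u.ravel(),v.ravel()]
    c=im[n][uv[:,1],uv[:,0]].astype(int);return uv[f(c)]
red=lambda c:(c[:,2]>130)&(c[:,1]<80)&(c[:,0]<80)
wh=lambda c:c.min(1)>110
for n,fb,wb,kb,fk in(("top",(302,182,368,250),(328,208,338,228),(200,205,216,237),(184,188,236,244)),("side",(275,208,355,285),(301,223,309,235),(208,180,232,210),(200,175,258,232))):
    c,y=ATT;R=panel(y)
    f=mask(n,fb,wh);p=onplane(n,f,c,R,0);p=p[(np.abs(p[:,:2])<.09).all(1)]
    big=p[(np.abs(p[:,0])<.078)|1==1]
    print(n,"att rect",[np.round(v,4) for v in cv2.minAreaRect((p[:,:2]*1000).astype(np.float32))])
    w=mask(n,wb,wh);q=onplane(n,w,c,R,.047)[:,:2]
    m=q.mean(0);d=np.linalg.svd(q-m)[2][0];d*=np.sign(d[0]);print(" mark mean",m.round(4),"ext",np.ptp((q-m)@d).round(4),"cw angle line",np.arctan2(-d[1],d[0]).round(3),"from axis",np.arctan2(-m[1],m[0]+.012).round(3),"n",len(q))
    r=mask(n,(fb[0],fb[1],fb[2],fb[1]+35),lambda c:(c[:,2]-c[:,1]>50));q=onplane(n,r,c,R,0);q=q[q[:,0]>.04,:2]
    if len(q): print(" needle mean",q.mean(0).round(4),len(q))
    c,y=KEY;R=panel(y)
    q=onplane(n,mask(n,kb,red),c,R,.051)[:,:2];print(" key red rect@51",[np.round(v,4) for v in cv2.minAreaRect((q*1000).astype(np.float32))])
    g=onplane(n,mask(n,fk,lambda c:(c.max(1)-c.min(1)<40)&(c.min(1)>100)),c,R,0);g=g[(np.hypot(g[:,0],g[:,1])<.05)]
    print(" white dot",g[g[:,0]>.035].mean(0).round(4))
    f=mask(n,fk,lambda c:c.max(1)<75);p=onplane(n,f,c,R,0);p=p[(np.abs(p[:,:2])<.07).all(1)]
    print(" key face rect",[np.round(v,4) for v in cv2.minAreaRect((p[:,:2]*1000).astype(np.float32))])
E
```

```text
top att rect [array([-0.5431,  0.2312]), array([179.6691, 179.7815]), np.float64(0.2621)]
 mark mean [0.0334 0.0115] ext 0.0578 cw angle line -0.198 from axis -0.249 n 63
 needle mean [0.0606 0.0016] 13
 key red rect@51 [array([ 8.2092, -0.8591]), array([77.5089, 17.5163]), np.float64(1.1371)]
 white dot [0.046  0.0048 0.    ]
 key face rect [array([1.7218, 2.0438]), array([120.4636, 119.72  ]), np.float64(1.317)]
side att rect [array([-0.009 ,  0.1065]), array([179.2659, 180.1297]), np.float64(89.7834)]
 mark mean [0.0114 0.0116] ext 0.0311 cw angle line -0.608 from axis -0.458 n 62
 needle mean [0.0526 0.0683] 23
 key red rect@51 [array([ -6.7884, -15.5635]), array([75.024 , 47.0873]), np.float64(10.2717)]
 white dot [0.0449 0.0012 0.    ]
 key face rect [array([-2.1736, -1.8243]), array([118.9471, 121.5184]), np.float64(0.3542)]
```

```bash
python3 - <<'E'
from h import *
def cr(o,pts): return np.array(pts)/4.+o-.375
for nm,(c,y),S in(("att",ATT,{"top":((285,180),[(106,47),(316,68),(278,258),(82,234)]),"side":((265,205),[(182,22),(330,105),(195,278),(52,180)])}),
                  ("key",KEY,{"top":((160,180),[(103,82),(275,76),(283,220),(125,226)]),"side":((180,170),[(155,38),(282,86),(202,202),(92,158)])})):
    R=panel(y)
    for n,(o,p) in S.items():
        q=onplane(n,cr(o,p),c,R,0)[:,:2]
        print(nm,n,(q*1000).round(0).tolist(),"ctr",(q.mean(0)*1000).round(1),"dyaw top/bottom/left/right",[round(float(np.arctan2(a[1],a[0])),3) for a in(((q[0]-q[1])@[[0,1],[-1,0]])*-1,((q[3]-q[2])@[[0,1],[-1,0]])*-1,q[0]-q[3],q[1]-q[2])])
    L=.040 if nm=="att" else .034;ax=-.012 if nm=="att" else 0;H=.047 if nm=="att" else .051
    for n,(o,p) in S.items():
        for a in((0,-.2,-.4) if nm=="att" else (0,)):
            e=[c+R@[ax+s*L*np.cos(a),-s*L*np.sin(a),H] for s in(1,0,-1)]
            print("  bar top end/mid/tail crop px",n,a,((proj(n,e)-o+.375)*4).round(0).tolist())
E
```

```text
att top [[79.0, 80.0], [83.0, -74.0], [-75.0, -74.0], [-75.0, 77.0]] ctr [3.1 2.2] dyaw top/bottom/left/right [0.027, 0.003, 0.015, -0.001]
att side [[75.0, 72.0], [78.0, -80.0], [-77.0, -83.0], [-79.0, 71.0]] ctr [-0.9 -4.9] dyaw top/bottom/left/right [0.019, 0.011, 0.007, 0.023]
  bar top end/mid/tail crop px top 0 [[207.0, 150.0], [198.0, 200.0], [189.0, 248.0]]
  bar top end/mid/tail crop px top -0.2 [[195.0, 150.0], [198.0, 200.0], [200.0, 249.0]]
  bar top end/mid/tail crop px top -0.4 [[184.0, 152.0], [198.0, 200.0], [211.0, 247.0]]
  bar top end/mid/tail crop px side 0 [[183.0, 78.0], [147.0, 121.0], [111.0, 164.0]]
  bar top end/mid/tail crop px side -0.2 [[174.0, 74.0], [147.0, 121.0], [119.0, 169.0]]
  bar top end/mid/tail crop px side -0.4 [[165.0, 72.0], [147.0, 121.0], [128.0, 171.0]]
key top [[62.0, 66.0], [63.0, -63.0], [-57.0, -61.0], [-59.0, 62.0]] ctr [2.2 1.1] dyaw top/bottom/left/right [0.007, 0.014, 0.032, -0.018]
key side [[48.0, 72.0], [56.0, -73.0], [-60.0, -75.0], [-69.0, 49.0]] ctr [-6.1 -6.5] dyaw top/bottom/left/right [0.053, 0.073, 0.189, 0.015]
  bar top end/mid/tail crop px top 0 [[185.0, 142.0], [189.0, 184.0], [193.0, 226.0]]
  bar top end/mid/tail crop px side 0 [[176.0, 46.0], [152.0, 79.0], [127.0, 113.0]]
```

```bash
cat >>h.py <<'E'
from scipy.spatial.transform import Rotation as Ro
def q2R(q): return Ro.from_quat([q[1],q[2],q[3],q[0]]).as_matrix()
def toolR(yaw,a): return panel(yaw)@cv2.Rodrigues(np.array([0,0,-a]))[0]@np.diag([-1.,1,-1])
def share(p,R,p0,R0):
    return np.r_[R0.T@(p-p0)/.8, Ro.from_matrix(R0.T@R).as_rotvec()/np.deg2rad(60)].round(4)
ATT=(ATT[0],-.098);KEY=(KEY[0],.06)
def attpose(a,h): c,y=ATT;return c+panel(y)@[-.012,0,h],toolR(y,a)
def keypose(a,h): c,y=KEY;return c+panel(y)@[0,0,h],toolR(y,a)
E
python3 - <<'E'
from h import *
s=status.state();p0=s["ee_pos"];R0=q2R(s["orientation"])
P,R=attpose(-.21,.10);print("pregrasp",P.round(3),"grasp",attpose(-.21,.033)[0].round(3))
W=[(np.array([.33,.42,.36]),R0),(np.array([.46,.1,.36]),R),(P,R)]
a=(p0,R0)
for w in W: print(share(*w,*a).tolist(),"dist",np.linalg.norm(w[0]-a[0]).round(3));a=w
E
```

```text
pregrasp [ 0.505 -0.18   0.17 ] grasp [ 0.543 -0.184  0.115]
[-0.2681, -0.2318, -0.1407, 0.0, 0.0, 0.0] dist 0.305
[-0.2574, -0.3466, 0.0007, 0.0143, -0.5867, -0.3368] dist 0.345
[0.132, -0.3223, 0.2461, 0.0, 0.0, 0.0] dist 0.341
```

>>> {"op": "send_rows", "data": {"increments": [[-0.268,-0.232,-0.141,0,0,0],[-0.268,-0.232,-0.141,0,0,0],[-0.268,-0.232,-0.141,0,0,0],[-0.268,-0.232,-0.141,0,0,0],[-0.268,-0.232,-0.141,0,0,0],[-0.268,-0.232,-0.141,0,0,0],[-0.268,-0.232,-0.141,0,0,0],[-0.268,-0.232,-0.141,0,0,0]], "grip": 1, "force": 30}}

```text
time: 0.77
ee_pos: [0.3327, 0.4171, 0.3638]
orientation: [0.002, 0.128, 0.992, 0.001]
force: [0.1, 0.1, 0.6]
gripper_width: 0.0852
gripper_force: 0.0
```

>>> {"op": "send_rows", "data": {"increments": [[-0.258,-0.347,0,0.014,-0.587,-0.337],[-0.258,-0.347,0,0.014,-0.587,-0.337],[-0.258,-0.347,0,0.014,-0.587,-0.337],[-0.258,-0.347,0,0.014,-0.587,-0.337],[-0.258,-0.347,0,0.014,-0.587,-0.337],[-0.258,-0.347,0,0.014,-0.587,-0.337],[-0.258,-0.347,0,0.014,-0.587,-0.337],[-0.258,-0.347,0,0.014,-0.587,-0.337]]}}

```text
time: 1.43
ee_pos: [0.4541, 0.1109, 0.3594]
orientation: [0.298, -0.055, 0.952, -0.045]
force: [1.2, 1.2, 0.2]
gripper_width: 0.0856
gripper_force: 0.0
```

```bash
python3 - <<'E'
from h import *
s=status.state();p0=s["ee_pos"];R0=q2R(s["orientation"]);print(s["time"],p0.round(3),s["q"].round(2))
print(share(*attpose(-.21,.10),p0,R0).tolist())
E
```

```text
1.4333 [0.454 0.111 0.359] [ 0.37 -0.56  2.22 -0.32  0.94 -1.2 ]
[0.1285, -0.337, 0.2489, 0.0037, 0.0014, 0.0023]
```

>>> {"op": "send_rows", "data": {"increments": [[0.128,-0.337,0.249,0.004,0.001,0.002],[0.128,-0.337,0.249,0.004,0.001,0.002],[0.128,-0.337,0.249,0.004,0.001,0.002],[0.128,-0.337,0.249,0.004,0.001,0.002],[0.128,-0.337,0.249,0.004,0.001,0.002],[0.128,-0.337,0.249,0.004,0.001,0.002],[0.128,-0.337,0.249,0.004,0.001,0.002],[0.128,-0.337,0.249,0.004,0.001,0.002]]}}

```text
time: 2.1
ee_pos: [0.5023, -0.1633, 0.1825]
orientation: [0.297, -0.051, 0.952, -0.047]
force: [1.7, 1.1, 1.1]
gripper_width: 0.0853
gripper_force: 0.0
```

>>> {"op": "send_rows", "data": {"increments": [[0,0,0,0,0,0],[0,0,0,0,0,0],[0,0,0,0,0,0],[0,0,0,0,0,0],[0,0,0,0,0,0],[0,0,0,0,0,0],[0,0,0,0,0,0],[0,0,0,0,0,0]]}}

```text
time: 2.77
ee_pos: [0.5033, -0.1606, 0.1846]
orientation: [0.298, -0.053, 0.952, -0.047]
force: [-0.4, 0.5, -0.7]
gripper_width: 0.0856
gripper_force: 0.0
```

```bash
python3 - <<'E'
from h import *
ims=[viewer.camera(n)[0] for n in("top","side")]
s=status.state();p0=s["ee_pos"];R0=q2R(s["orientation"]);print(s["time"],p0.round(3),s["q"].round(2),s["qvel"].round(3),s["tau"].round(3),s["force"].round(2),s["ft_torque"].round(3))
print(share(*attpose(-.21,.033),p0,R0).tolist())
b=[(275,170),(255,195)]
cv2.imwrite("pics/p1.png",np.hstack([cv2.resize(i[y:y+90,x:x+100],(400,360),interpolation=cv2.INTER_CUBIC) for i,(x,y) in zip(ims,b)]))
E
```

```text
2.8667 [ 0.503 -0.161  0.184] [-0.5  -0.28  2.39  0.47  0.51 -2.53] [-0.006  0.005  0.002 -0.     0.     0.001] [ 7.7000e-02 -2.0207e+01 -3.5978e+01  1.0170e+00 -2.2490e+00  1.0000e-03] [-0.3   0.16 -0.21] [ 0.006  0.272 -0.012]
[0.0108, -0.0214, 0.1008, -0.0019, 0.0009, -0.002]
```

View pics/p1.png

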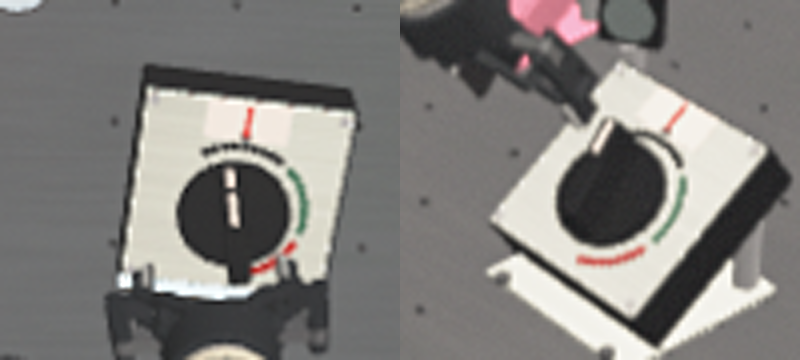

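```bash
python3 - <<'E'
from h import *
s=status.state();p0=s["ee_pos"];R0=q2R(s["orientation"])
for h in(.1,.085,.033):print(h,share(*attpose(.1,h),p0,R0).tolist())
E
```

```text
0.1 [0.0108, -0.0216, 0.017, -0.0018, 0.0011, 0.2941]
0.085 [0.0108, -0.0216, 0.0358, -0.0018, 0.0011, 0.2941]
0.033 [0.0108, -0.0214, 0.1008, -0.0018, 0.0011, 0.2941]
```

>>> {"op": "send_rows", "data": {"increments": [[0,0,0,-0.002,0.001,0.12],[0,0,0,-0.002,0.001,0.24],[0.005,-0.01,0.01,-0.002,0.001,0.294],[0.011,-0.0215,0.017,-0.002,0.001,0.294],[0.011,-0.0215,0.017,-0.002,0.001,0.294],[0.011,-0.0215,0.017,-0.002,0.001,0.294],[0.011,-0.0215,0.017,-0.002,0.001,0.294],[0.011,-0.0215,0.017,-0.002,0.001,0.294]]}}

```text
time: 3.53
ee_pos: [0.5048, -0.1801, 0.1701]
orientation: [0.301, 0.095, 0.949, 0.0]
force: [-0.1, -0.3, -0.1]
gripper_width: 0.0849
gripper_force: 0.0
```

```bash
python3 - <<'E'
from h import *
s=status.state();p0=s["ee_pos"];R0=q2R(s["orientation"]);print(s["time"],p0.round(4),s["q"].round(2),s["qvel"].round(3),s["tau"].round(3))
print(share(*attpose(.1,.033),p0,R0).tolist())
E
```

```text
3.5333 [ 0.5048 -0.1801  0.1701] [-0.54 -0.24  2.38  0.54  0.5  -2.33] [ 0.001 -0.001  0.001  0.003 -0.002 -0.005] [-1.0500e-01 -2.1531e+01 -3.4940e+01  1.0930e+00 -1.9830e+00  8.0000e-03]
[-0.0004, 0.0003, 0.0837, -0.0, -0.0003, -0.0005]
```

>>> {"op": "send_rows", "data": {"increments": [[0,0,0.02,0,0,0],[0,0,0.04,0,0,0],[0,0,0.06,0,0,0],[0,0,0.075,0,0,0],[0,0,0.083,0,0,0],[0,0,0.083,0,0,0],[0,0,0.083,0,0,0],[0,0,0.083,0,0,0]]}}

```text
time: 4.2
ee_pos: [0.5428, -0.1841, 0.1161]
orientation: [0.301, 0.095, 0.949, 0.0]
force: [-0.3, 1.1, 0.8]
gripper_width: 0.0854
gripper_force: 0.0
```

>>> {"op": "send_rows", "data": {"increments": [[0,0,0,0,0,0],[0,0,0,0,0,0],[0,0,0,0,0,0],[0,0,0,0,0,0],[0,0,0,0,0,0],[0,0,0,0,0,0],[0,0,0,0,0,0],[0,0,0,0,0,0]], "grip": -1, "force": 25}}

```text
time: 4.87
ee_pos: [0.5428, -0.1836, 0.1157]
orientation: [0.301, 0.094, 0.949, 0.001]
force: [-2.3, 3.8, 5.7]
gripper_width: 0.0176
gripper_force: 30.8
```

```bash
cat >m.py <<'E'
from h import *
import sys
def rep(P=attpose):
    s=status.state();R0=q2R(s["orientation"]);p=s["ee_pos"];R=panel(ATT[1] if P is attpose else KEY[1])
    c=P(0,0)[0];M=R.T@R0@np.diag([-1.,1,-1])
    print("t",s["time"].round(2),"w",s["gripper_width"].round(4),"gf",s["gripper_force"].round(1),"rel",(R.T@(p-c)*1000).round(1),"ang",round(float(-np.arctan2(M[1,0],M[0,0])),3),
     "q",s["q"].round(2),"tau6",s["tau"][5].round(4),"Ftool",(R0.T@s["force"]).round(2),"Ttool",(R0.T@s["ft_torque"]).round(3))
    return s
if __name__=="__main__": rep(keypose if len(sys.argv)>1 else attpose)
E
python3 m.py
```

```text
Traceback (most recent call last):
  File "m.py", line 9, in <module>
    if __name__=="__main__": rep(keypose if len(sys.argv)>1 else attpose)
                             ~~~^^^^^^^^^^^^^^^^^^^^^^^^^^^^^^^^^^^^^^^^^
  File "m.py", line 5, in rep
    c=P(0,0)[0];M=R.T@R0@np.diag([-1.,1,-1])
      ~^^^^^
  File "h.py", line 26, in attpose
    def attpose(a,h): c,y=ATT;return c+panel(y)@[-.012,0,h],toolR(y,a)
                                                            ~~~~~^^^^^
  File "h.py", line 22, in toolR
    def toolR(yaw,a): return panel(yaw)@cv2.Rodrigues(np.array([0,0,-a]))[0]@np.diag([-1.,1,-1])
                                        ~~~~~~~~~~~~~^^^^^^^^^^^^^^^^^^^^
cv2.error: OpenCV(4.12.0) /io/opencv/modules/calib3d/src/calibration_base.cpp:151: error: (-210:Unsupported format or combination of formats) The matrices must have 32f or 64f data type in function 'Rodrigues'
```

```bash
sed -i 's/np.array(\[0,0,-a\])/np.array([0.,0,-a])/' h.py; python3 m.py
```

```text
Traceback (most recent call last):
  File "m.py", line 9, in <module>
    if __name__=="__main__": rep(keypose if len(sys.argv)>1 else attpose)
                             ~~~^^^^^^^^^^^^^^^^^^^^^^^^^^^^^^^^^^^^^^^^^
  File "m.py", line 6, in rep
    print("t",s["time"].round(2),"w",s["gripper_width"].round(4),"gf",s["gripper_force"].round(1),"rel",(R.T@(p-c)*1000).round(1),"ang",round(float(-np.arctan2(M[1,0],M[0,0])),3),
              ^^^^^^^^^^^^^^^
AttributeError: 'float' object has no attribute 'round'
```

>>> {"op": "send_rows", "data": {"increments": [[0,0,0,0,0,0.03],[0,0,0,0,0,0.06],[0,0,0,0,0,0.09],[0,0,0,0,0,0.12],[0,0,0,0,0,0.15],[0,0,0,0,0,0.18],[0,0,0,0,0,0.2],[0,0,0,0,0,0.2]]}}

```text
time: 5.53
ee_pos: [0.5428, -0.1835, 0.1157]
orientation: [0.299, 0.194, 0.934, 0.033]
force: [-2.1, 4.2, 6.2]
gripper_width: 0.0175
gripper_force: 30.7
```

```bash
python3 - <<'E'
from m import *
rep()
ims=[viewer.camera(n)[0] for n in("top","side")]
for n,i in zip(("top","side"),ims): cv2.imwrite(f"pics/a_{n}.png",i)
b=[(275,170),(255,195)]
cv2.imwrite("pics/p2.png",np.hstack([cv2.resize(i[y:y+90,x:x+100],(400,360),interpolation=cv2.INTER_CUBIC) for i,(x,y) in zip(ims,b)]))
E
```

```text
Traceback (most recent call last):
  File "m.py", line 6, in rep
    print("t",s["time"].round(2),"w",s["gripper_width"].round(4),"gf",s["gripper_force"].round(1),"rel",(R.T@(p-c)*1000).round(1),"ang",round(float(-np.arctan2(M[1,0],M[0,0])),3),
              ^^^^^^^^^^^^^^^
AttributeError: 'float' object has no attribute 'round'
```

```bash
sed -i 's/s\["time"\].round(2)/round(float(s["time"]),2)/; s/s=status.state();R0/s={k:np.asarray(v) for k,v in status.state().items()};R0/' m.py
cat >look.py <<'E'
from m import *
rep()
k=sys.argv[1]
ims=[viewer.camera(n)[0] for n in("top","side")]
for n,i in zip(("top","side"),ims): cv2.imwrite(f"pics/{k}_{n}.png",i)
b=[(275,170),(255,195)]
cv2.imwrite(f"pics/{k}.png",np.hstack([cv2.resize(i[y:y+90,x:x+100],(400,360),interpolation=cv2.INTER_CUBIC) for i,(x,y) in zip(ims,b)]))
E
python3 look.py p2
```

```text
t 5.53 w 0.0175 gf 30.7 rel [-0.3  0.2 33.6] ang 0.311 q [-0.5  -0.07  2.36  0.71  0.36 -2.27] tau6 0.1843 Ftool [-0.17  4.27 -6.49] Ttool [-0.536  0.307  0.021]
```

View pics/p2.png

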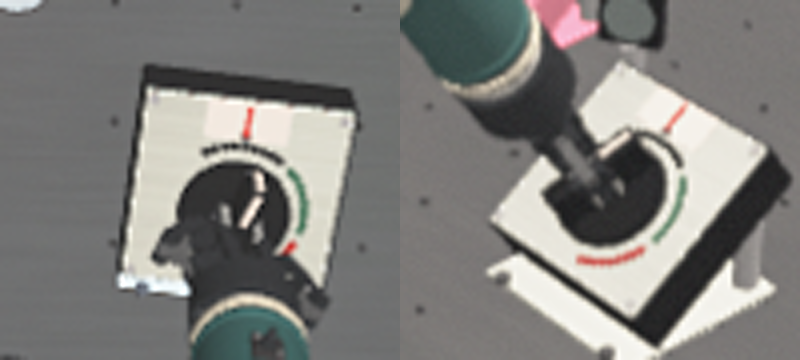

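The pads hold the bar, the pointer has turned to about +0.3, and the needle is upright and visible in both views ((248,122) on the left, (677,117) on the right).

```bash
cat >n.py <<'E'
from m import *
def needle():
    out=[]
    for n in("top","side"):
        im=viewer.camera(n)[0].astype(float);c,y=ATT;R=panel(y)
        cor=proj(n,[c+R@[x,yy,0] for x in(.043,.08) for yy in(-.03,.03)]);lo=np.floor(cor.min(0)).astype(int);hi=np.ceil(cor.max(0)).astype(int)
        u,v=np.meshgrid(np.arange(lo[0],hi[0]+1),np.arange(lo[1],hi[1]+1));uv=np.c_[u.ravel(),v.ravel()]
        px=im[uv[:,1],uv[:,0]];w=np.clip(px[:,2]-px[:,:2].max(1)-25,0,None)
        q=onplane(n,uv,c,R,0)[:,:2];k=(np.abs(q[:,1])<.026)&(q[:,0]>.045)&(q[:,0]<.08);q,w=q[k],w[k]
        m=(q*w[:,None]).sum(0)/w.sum();C=((q-m)*w[:,None]).T@(q-m);d=np.linalg.eigh(C)[1][:,1];d*=np.sign(d[0])
        out.append((n,(m*1000).round(1).tolist(),round(float(np.arctan2(-d[1],d[0])),3),int(w.sum())))
    print(out)
if __name__=="__main__": rep();needle()
E
python3 n.py
```

```text
t 5.63 w 0.0175 gf 30.7 rel [-0.3  0.2 33.6] ang 0.31 q [-0.5  -0.07  2.36  0.71  0.36 -2.27] tau6 -0.0022 Ftool [ 0.81  4.56 -6.22] Ttool [-0.552  0.341  0.016]
[('top', [61.0, 1.4], 0.011, 1113), ('side', [59.6, 0.0], -0.025, 648)]
```

>>> {"op": "send_rows", "data": {"increments": [[0,0,0,0,0,0.03],[0,0,0,0,0,0.06],[0,0,0,0,0,0.09],[0,0,0,0,0,0.12],[0,0,0,0,0,0.15],[0,0,0,0,0,0.18],[0,0,0,0,0,0.18],[0,0,0,0,0,0.18]]}}

```text
time: 6.4
ee_pos: [0.5428, -0.1834, 0.1157]
orientation: [0.294, 0.28, 0.912, 0.06]
force: [-2.6, 3.4, 5.1]
gripper_width: 0.0177
gripper_force: 30.7
```

```bash
python3 n.py
```

```text
t 6.4 w 0.0177 gf 30.7 rel [-0.3  0.3 33.6] ang 0.499 q [-0.5  -0.07  2.36  0.71  0.36 -2.08] tau6 0.0183 Ftool [ 1.    3.01 -5.86] Ttool [-0.555  0.438 -0.017]
[('top', [61.0, 1.4], 0.011, 1114), ('side', [59.7, 0.1], -0.029, 648)]
```

>>> {"op": "send_rows", "data": {"increments": [[0,0,0,0,0,0.03],[0,0,0,0,0,0.06],[0,0,0,0,0,0.09],[0,0,0,0,0,0.12],[0,0,0,0,0,0.15],[0,0,0,0,0,0.17],[0,0,0,0,0,0.17],[0,0,0,0,0,0.17]]}}

```text
time: 7.17
ee_pos: [0.5429, -0.1833, 0.1158]
orientation: [0.288, 0.36, 0.883, 0.086]
force: [-1.5, 5.5, 6.3]
gripper_width: 0.0175
gripper_force: 30.7
```

```bash
python3 n.py
```

```text
t 7.17 w 0.0175 gf 30.7 rel [-0.3  0.3 33.6] ang 0.677 q [-0.5  -0.07  2.36  0.71  0.36 -1.9 ] tau6 0.0074 Ftool [ 1.77  5.37 -6.31] Ttool [-0.592  0.539  0.019]
[('top', [61.0, 1.4], 0.012, 1116), ('side', [59.7, 0.1], -0.03, 650)]
```

>>> {"op": "send_rows", "data": {"increments": [[0,0,0,0,0,0.03],[0,0,0,0,0,0.06],[0,0,0,0,0,0.09],[0,0,0,0,0,0.12],[0,0,0,0,0,0.15],[0,0,0,0,0,0.18],[0,0,0,0,0,0.18],[0,0,0,0,0,0.18]]}}

```text
time: 7.93
ee_pos: [0.5429, -0.1832, 0.1158]
orientation: [0.278, 0.441, 0.845, 0.113]
force: [-1.9, 6.3, 5.8]
gripper_width: 0.0179
gripper_force: 31.0
```

```bash
python3 n.py
```

```text
t 7.93 w 0.0179 gf 31.0 rel [-0.2  0.4 33.6] ang 0.865 q [-0.5  -0.07  2.36  0.71  0.36 -1.72] tau6 0.1386 Ftool [ 3.78  4.92 -6.2 ] Ttool [-0.53   0.71  -0.118]
[('top', [61.0, 0.9], 0.035, 1194), ('side', [60.4, -0.2], 0.006, 636)]
```

>>> {"op": "send_rows", "data": {"increments": [[0,0,0,0,0,0.03],[0,0,0,0,0,0.06],[0,0,0,0,0,0.09],[0,0,0,0,0,0.12],[0,0,0,0,0,0.15],[0,0,0,0,0,0.15],[0,0,0,0,0,0.15],[0,0,0,0,0,0.15]]}}

```text
time: 8.7
ee_pos: [0.543, -0.1832, 0.1158]
orientation: [0.269, 0.506, 0.808, 0.135]
force: [-1.4, 6.4, 5.6]
gripper_width: 0.0175
gripper_force: 30.9
```

```bash
python3 n.py
```

```text
t 8.7 w 0.0175 gf 30.9 rel [-0.1  0.5 33.6] ang 1.022 q [-0.5  -0.07  2.36  0.71  0.36 -1.56] tau6 0.0814 Ftool [ 4.53  4.61 -5.77] Ttool [-0.483  0.77  -0.072]
[('top', [60.6, -2.6], 0.365, 1195), ('side', [58.6, -3.6], 0.292, 570)]
```

>>> {"op": "send_rows", "data": {"increments": [[0,0,0,0,0,0.02],[0,0,0,0,0,0.04],[0,0,0,0,0,0.06],[0,0,0,0,0,0.08],[0,0,0,0,0,0.1],[0,0,0,0,0,0.12],[0,0,0,0,0,0.13],[0,0,0,0,0,0.13]]}}

```text
time: 9.47
ee_pos: [0.5431, -0.1832, 0.1159]
orientation: [0.259, 0.561, 0.772, 0.153]
force: [-1.1, 6.7, 4.9]
gripper_width: 0.0173
gripper_force: 30.5
```

```bash
python3 n.py
```

```text
t 9.47 w 0.0173 gf 30.5 rel [-0.1  0.5 33.6] ang 1.159 q [-0.5  -0.07  2.36  0.71  0.36 -1.42] tau6 0.0445 Ftool [ 5.49  3.85 -4.99] Ttool [-0.452  0.832  0.072]
[('top', [60.0, -2.8], 0.358, 1235), ('side', [57.7, -3.9], 0.352, 560)]
```

>>> {"op": "send_rows", "data": {"increments": [[0,0,0,0,0,0.02],[0,0,0,0,0,0.04],[0,0,0,0,0,0.06],[0,0,0,0,0,0.06],[0,0,0,0,0,0.06],[0,0,0,0,0,0.06],[0,0,0,0,0,0.06],[0,0,0,0,0,0.06]]}}

```text
time: 10.23
ee_pos: [0.5431, -0.1832, 0.1159]
orientation: [0.254, 0.585, 0.754, 0.161]
force: [-0.4, 6.3, 5.1]
gripper_width: 0.0176
gripper_force: 30.3
```

```bash
python3 n.py
```

```text
t 10.23 w 0.0176 gf 30.3 rel [-0.   0.5 33.6] ang 1.222 q [-0.5  -0.07  2.36  0.71  0.36 -1.36] tau6 -0.168 Ftool [ 5.11  4.11 -4.7 ] Ttool [-0.442  0.839  0.147]
[('top', [61.1, -2.2], 0.297, 1222), ('side', [58.8, -3.4], 0.277, 571)]
```

>>> {"op": "send_rows", "data": {"increments": [[0,0,0,0,0,0.02],[0,0,0,0,0,0.04],[0,0,0,0,0,0.05],[0,0,0,0,0,0.05],[0,0,0,0,0,0.05],[0,0,0,0,0,0.05],[0,0,0,0,0,0.05],[0,0,0,0,0,0.05]]}}

```text
time: 11.0
ee_pos: [0.5431, -0.1832, 0.1159]
orientation: [0.25, 0.604, 0.738, 0.168]
force: [-0.2, 5.8, 5.4]
gripper_width: 0.0171
gripper_force: 30.3
```

```bash
python3 n.py
```

```text
t 11.0 w 0.0171 gf 30.3 rel [ 0.   0.5 33.6] ang 1.274 q [-0.5  -0.07  2.36  0.71  0.36 -1.31] tau6 -0.1856 Ftool [ 4.75  4.06 -4.86] Ttool [-0.374  0.894  0.208]
[('top', [60.8, -1.3], 0.196, 1226), ('side', [58.3, -2.3], 0.161, 579)]
```

>>> {"op": "send_rows", "data": {"increments": [[0,0,0,0,0,0],[0,0,0,0,0,0],[0,0,0,0,0,0],[0,0,0,0,0,0],[0,0,0,0,0,0],[0,0,0,0,0,0],[0,0,0,0,0,0],[0,0,0,0,0,0]], "grip": 1}}

```text
time: 11.77
ee_pos: [0.5425, -0.1841, 0.1152]
orientation: [0.25, 0.604, 0.738, 0.167]
force: [-0.1, 0.2, 0.2]
gripper_width: 0.0852
gripper_force: 0.0
```

```bash
python3 n.py; python3 look.py p3
```

```text
t 11.77 w 0.0852 gf 0.0 rel [-0.8 -0.5 33.3] ang 1.274 q [-0.5  -0.06  2.36  0.7   0.35 -1.31] tau6 -0.0001 Ftool [ 0.19  0.03 -0.26] Ttool [0.253 0.127 0.004]
[('top', [61.2, -0.5], 0.156, 1174), ('side', [60.7, -2.3], 0.128, 624)]
t 11.87 w 0.0855 gf 0.0 rel [-0.7 -0.5 33.3] ang 1.274 q [-0.5  -0.06  2.36  0.7   0.35 -1.31] tau6 -0.0001 Ftool [ 0.14 -0.61 -0.54] Ttool [ 0.224  0.064 -0.01 ]
```

View pics/p3.png

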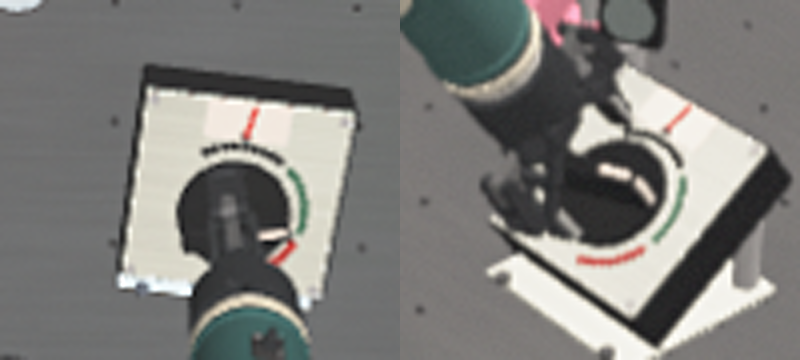

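The pointer now lies at the lower end of the green arc, and the needle has dropped back and leans slightly right at (250,122): it is resting in the pocket. I'll back off along the axis.

>>> {"op": "send_rows", "data": {"increments": [[0,0,-0.01,0,0,0],[0,0,-0.03,0,0,0],[0,0,-0.05,0,0,0],[0,0,-0.07,0,0,0],[0,0,-0.09,0,0,0],[0,0,-0.1,0,0,0],[0,0,-0.1,0,0,0],[0,0,-0.1,0,0,0]]}}

```text
time: 12.63
ee_pos: [0.4972, -0.1798, 0.1813]
orientation: [0.251, 0.604, 0.738, 0.167]
force: [0.1, 0.2, -0.0]
gripper_width: 0.0856
gripper_force: 0.0
```

```bash
python3 - <<'E'
from n import *
s=rep();needle()
p0=s["ee_pos"];R0=q2R(s["orientation"])
P,R=keypose(0.,.10);print(P.round(3))
print(share(*keypose(0.,.10),p0,R0).tolist())
Rh=R0@Ro.from_rotvec(Ro.from_matrix(R0.T@R).as_rotvec()*.55).as_matrix()
m=(np.array([.49,.0,.24]),Rh);print(share(*m,p0,R0).tolist(),share(P,R,*m).tolist())
E
```

```text
t 12.63 w 0.0856 gf 0.0 rel [ -0.2  -0.7 113.5] ang 1.274 q [-0.55 -0.27  2.38  0.52  0.53 -1.14] tau6 0.0209 Ftool [0.21 0.15 0.07] Ttool [ 0.288  0.07  -0.035]
[('top', [61.2, -0.5], 0.156, 1174), ('side', [60.5, -2.3], 0.133, 631)]
[0.51  0.186 0.169]
[0.4462, 0.1027, -0.0035, -0.0759, 0.0568, -1.339]
[0.2081, 0.0813, -0.078, -0.0417, 0.0312, -0.7364] [0.1547, 0.1773, 0.0858, -0.0341, 0.0255, -0.6025]
```

>>> {"op": "send_rows", "data": {"increments": [[0.208,0.081,-0.078,-0.042,0.031,-0.736],[0.208,0.081,-0.078,-0.042,0.031,-0.736],[0.208,0.081,-0.078,-0.042,0.031,-0.736],[0.208,0.081,-0.078,-0.042,0.031,-0.736],[0.208,0.081,-0.078,-0.042,0.031,-0.736],[0.208,0.081,-0.078,-0.042,0.031,-0.736],[0.208,0.081,-0.078,-0.042,0.031,-0.736],[0.208,0.081,-0.078,-0.042,0.031,-0.736]]}}

```text
time: 13.4
ee_pos: [0.4895, 0.0013, 0.2387]
orientation: [0.295, 0.273, 0.912, 0.086]
force: [0.1, -0.4, -0.6]
gripper_width: 0.0853
gripper_force: 0.0
```

>>> {"op": "send_rows", "data": {"increments": [[0.155,0.177,0.086,-0.034,0.026,-0.602],[0.155,0.177,0.086,-0.034,0.026,-0.602],[0.155,0.177,0.086,-0.034,0.026,-0.602],[0.155,0.177,0.086,-0.034,0.026,-0.602],[0.155,0.177,0.086,-0.034,0.026,-0.602],[0.155,0.177,0.086,-0.034,0.026,-0.602],[0.155,0.177,0.086,-0.034,0.026,-0.602],[0.155,0.177,0.086,-0.034,0.026,-0.602]]}}

```text
time: 14.07
ee_pos: [0.5093, 0.1858, 0.1667]
orientation: [0.299, -0.027, 0.954, 0.009]
force: [-0.8, 0.2, 0.0]
gripper_width: 0.0855
gripper_force: 0.0
```

```bash
python3 - <<'E'
from n import *
s=rep(keypose);needle()
p0=s["ee_pos"];R0=q2R(s["orientation"]);print(s["qvel"].round(3))
for h in(.1,.036):print(share(*keypose(0.,h),p0,R0).tolist())
E
```

```text
t 14.07 w 0.0855 gf 0.0 rel [-1.9 -0.2 99.1] ang 0.002 q [ 0.43 -0.21  2.37 -0.49  0.46 -0.82] tau6 -0.007 Ftool [ 0.65  0.29 -0.5 ] Ttool [0.011 0.268 0.013]
[('top', [61.2, -0.5], 0.157, 1170), ('side', [60.6, -2.2], 0.13, 648)]
[-0.028 -0.03   0.     0.001 -0.001 -0.002]
[-0.0024, 0.0003, -0.0011, -0.0, -0.0035, -0.0024]
[-0.0027, 0.0003, 0.0789, -0.0, -0.0035, -0.0024]
```

>>> {"op": "send_rows", "data": {"increments": [[-0.002,0,0.02,0,0,0],[-0.002,0,0.04,0,0,0],[-0.002,0,0.06,0,0,0],[-0.002,0,0.073,0,0,0],[-0.002,0,0.079,0,0,0],[-0.002,0,0.079,0,0,0],[-0.002,0,0.079,0,0,0],[-0.002,0,0.079,0,0,0]]}}

```text
time: 14.83
ee_pos: [0.5475, 0.188, 0.1181]
orientation: [0.301, -0.027, 0.953, 0.01]
force: [0.1, -1.2, 0.2]
gripper_width: 0.0854
gripper_force: 0.0
```

```bash
python3 m.py k; python3 - <<'E'
from h import *
ims=[viewer.camera(n)[0] for n in("top","side")]
b=[(155,170),(180,165)]
cv2.imwrite("pics/p4.png",np.hstack([cv2.resize(i[y:y+90,x:x+100],(400,360),interpolation=cv2.INTER_CUBIC) for i,(x,y) in zip(ims,b)]))
E
```

```text
t 14.83 w 0.0854 gf 0.0 rel [ 1.6 -0.3 37.3] ang 0.003 q [ 0.4  -0.05  2.34 -0.63  0.33 -0.69] tau6 -0.0007 Ftool [-0.14 -1.18 -0.18] Ttool [0.001 0.235 0.034]
```

View pics/p4.png

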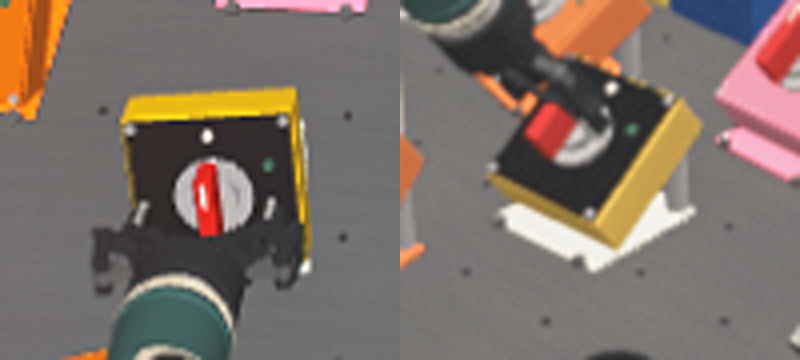

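The fingers straddle the red key evenly, at (140,212) and (270,207) with the key at (207,195) between them. Closing.

>>> {"op": "send_rows", "data": {"increments": [[0,0,0,0,0,0],[0,0,0,0,0,0],[0,0,0,0,0,0],[0,0,0,0,0,0],[0,0,0,0,0,0],[0,0,0,0,0,0],[0,0,0,0,0,0],[0,0,0,0,0,0]], "grip": -1, "force": 40}}

```text
time: 15.6
ee_pos: [0.5471, 0.1887, 0.1172]
orientation: [0.3, -0.028, 0.953, 0.01]
force: [-3.5, 0.7, 3.4]
gripper_width: 0.0137
gripper_force: 43.1
```

```bash
python3 m.py k
```

```text
t 15.6 w 0.0137 gf 43.1 rel [ 0.7  0.4 36.8] ang 0.001 q [ 0.4  -0.05  2.34 -0.63  0.33 -0.69] tau6 0.0355 Ftool [ 0.9   0.96 -4.75] Ttool [-0.406  0.445 -0.039]
```

>>> {"op": "send_rows", "data": {"increments": [[0,0,0,0,0,0.06],[0,0,0,0,0,0.12],[0,0,0,0,0,0.18],[0,0,0,0,0,0.24],[0,0,0,0,0,0.3],[0,0,0,0,0,0.36],[0,0,0,0,0,0.42],[0,0,0,0,0,0.48]]}}

```text
time: 16.27
ee_pos: [0.547, 0.1883, 0.117]
orientation: [0.288, 0.211, 0.93, 0.084]
force: [-5.0, -1.5, 3.1]
gripper_width: 0.0133
gripper_force: 43.2
```

```bash
python3 m.py k
```

```text
t 16.27 w 0.0133 gf 43.2 rel [ 0.5  0.  36.8] ang 0.507 q [ 0.4  -0.05  2.34 -0.63  0.33 -0.18] tau6 -0.681 Ftool [ 1.49 -2.22 -5.43] Ttool [ 0.091  0.511 -0.128]
```

>>> {"op": "send_rows", "data": {"increments": [[0,0,0,0,0,0.07],[0,0,0,0,0,0.14],[0,0,0,0,0,0.21],[0,0,0,0,0,0.28],[0,0,0,0,0,0.35],[0,0,0,0,0,0.42],[0,0,0,0,0,0.49],[0,0,0,0,0,0.52]]}}

```text
time: 16.93
ee_pos: [0.5467, 0.188, 0.1168]
orientation: [0.255, 0.454, 0.839, 0.158]
force: [-5.4, -2.3, 3.8]
gripper_width: 0.0136
gripper_force: 43.4
```

```bash
python3 m.py k
```

```text
t 16.93 w 0.0136 gf 43.4 rel [ 0.2 -0.3 36.8] ang 1.051 q [ 0.4  -0.05  2.34 -0.63  0.33  0.36] tau6 0.1521 Ftool [-0.52 -3.07 -6.25] Ttool [ 0.438  0.418 -0.157]
```

>>> {"op": "send_rows", "data": {"increments": [[0,0,0,0,0,0.01],[0,0,0,0,0,0.02],[0,0,0,0,0,0.03],[0,0,0,0,0,0.04],[0,0,0,0,0,0.05],[0,0,0,0,0,0.06],[0,0,0,0,0,0.06],[0,0,0,0,0,0.06]]}}

```text
time: 17.6
ee_pos: [0.5467, 0.188, 0.1168]
orientation: [0.25, 0.478, 0.826, 0.165]
force: [-4.9, -2.5, 4.9]
gripper_width: 0.0133
gripper_force: 45.2
```

```bash
python3 m.py k
```

```text
t 17.6 w 0.0133 gf 45.2 rel [ 0.2 -0.3 36.8] ang 1.109 q [ 0.4  -0.05  2.34 -0.63  0.33  0.42] tau6 0.5159 Ftool [-1.41 -2.19 -6.9 ] Ttool [ 0.478  0.515 -0.551]
```

>>> {"op": "send_rows", "data": {"increments": [[0,0,0,0,0,0.01],[0,0,0,0,0,0.01],[0,0,0,0,0,0.01],[0,0,0,0,0,0.01],[0,0,0,0,0,0.01],[0,0,0,0,0,0.01],[0,0,0,0,0,0.01],[0,0,0,0,0,0.01]]}}

```text
time: 18.27
ee_pos: [0.5467, 0.188, 0.1168]
orientation: [0.249, 0.482, 0.823, 0.166]
force: [-5.5, -1.5, 4.1]
gripper_width: 0.0132
gripper_force: 47.4
```

>>> {"op": "send_rows", "data": {"increments": [[0,0,0,0,0,0],[0,0,0,0,0,0],[0,0,0,0,0,0],[0,0,0,0,0,0],[0,0,0,0,0,0],[0,0,0,0,0,0],[0,0,0,0,0,0],[0,0,0,0,0,0]]}}

```text
time: 18.93
ee_pos: [0.5467, 0.188, 0.1168]
orientation: [0.249, 0.482, 0.823, 0.166]
force: [-5.7, -1.2, 4.8]
gripper_width: 0.013
gripper_force: 47.4
```

```bash
python3 m.py k; python3 - <<'E'
from h import *
ims=[viewer.camera(n)[0] for n in("top","side")]
b=[(155,170),(180,165)]
cv2.imwrite("pics/p5.png",np.hstack([cv2.resize(i[y:y+90,x:x+100],(400,360),interpolation=cv2.INTER_CUBIC) for i,(x,y) in zip(ims,b)]))
E
```

```text
t 18.93 w 0.013 gf 47.4 rel [ 0.1 -0.3 36.8] ang 1.119 q [ 0.4  -0.05  2.34 -0.63  0.33  0.43] tau6 0.6873 Ftool [ 0.1  -2.16 -7.29] Ttool [ 0.539  0.401 -0.707]
```

View pics/p5.png

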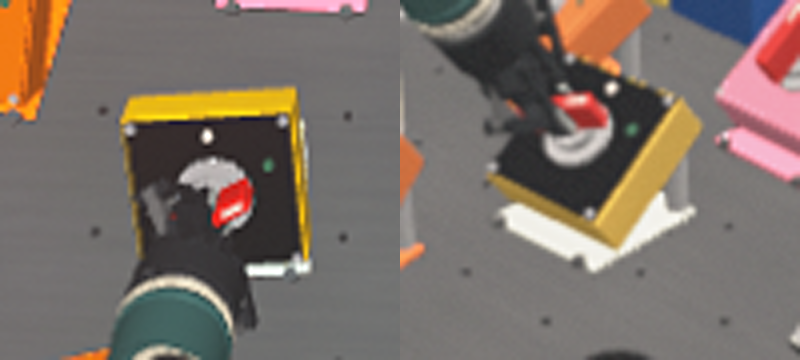

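The key bar points at the green dot (around (235,200)), and the reaction torque of 0.7 N m is well above the spring's 0.15, so it is at the stop. It has been held there for more than a second, so I'll release it and retreat.

>>> {"op": "send_rows", "data": {"increments": [[0,0,0,0,0,0],[0,0,0,0,0,0],[0,0,0,0,0,0],[0,0,0,0,0,0],[0,0,0,0,0,0],[0,0,0,0,0,0],[0,0,0,0,0,0],[0,0,0,0,0,0]], "grip": 1}}

```text
time: 19.7
ee_pos: [0.5472, 0.1885, 0.1171]
orientation: [0.249, 0.483, 0.823, 0.168]
force: [-0.1, -0.4, 0.6]
gripper_width: 0.0854
gripper_force: 0.0
```

>>> {"op": "send_rows", "data": {"increments": [[0,0,-0.01,0,0,0],[0,0,-0.03,0,0,0],[0,0,-0.05,0,0,0],[0,0,-0.07,0,0,0],[0,0,-0.09,0,0,0],[0,0,-0.11,0,0,0],[0,0,-0.12,0,0,0],[0,0,-0.12,0,0,0]]}}

```text
time: 20.37
ee_pos: [0.4926, 0.1857, 0.1984]
orientation: [0.25, 0.482, 0.822, 0.169]
force: [0.3, 0.1, 0.4]
gripper_width: 0.0852
gripper_force: 0.0
```

```bash
python3 - <<'E'
from n import *
rep(keypose);needle()
ims=[viewer.camera(n)[0] for n in("top","side")]
cv2.imwrite("pics/p6.png",np.hstack([cv2.resize(i[y:y+112,x:x+200],(800//2,224),interpolation=cv2.INTER_CUBIC) for i,(x,y) in zip(ims,[(165,155),(180,170)])]))
E
```

```text
t 20.37 w 0.0852 gf 0.0 rel [  2.6   0.7 134.6] ang 1.122 q [ 0.45 -0.29  2.37 -0.44  0.53  0.26] tau6 -0.1105 Ftool [-0.14  0.51 -0.13] Ttool [0.23  0.097 0.015]
[('top', [61.2, -0.5], 0.157, 1172), ('side', [60.7, -2.2], 0.132, 659)]
```

View pics/p6.png

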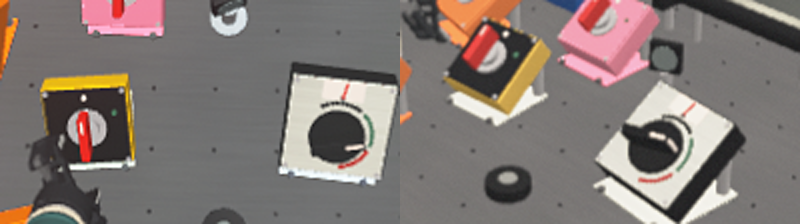

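The key has sprung back up-slope at (85,138), the knob pointer rests at the green arc's end at (362,148), the needle is steady at about 0.16, and the gripper is clear. Handing in.

```bash
python3 -c "
from workcell import bot
print(bot.sign_off())"
```

```text
the job is handed in; nothing more can be done
None
```

The selector was clicked once into its green-arc pocket and released. The red key was then twisted to its stop, held for over a second and let spring back. The job was handed in at about 20 s with the gripper clear, and no verdict was returned.

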